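# Lengthen the red-footed seat leg by one hole

### The arm

A 7-joint arm with a two-finger parallel gripper is mounted at the origin on the work surface. World frame = base frame: x ahead of the robot, y to its left, z up, the work surface at z = 0. Lengths are in m, angles in rad, forces in N, time in s.
With the tool pointing down it reaches from about 0.425 to 0.925 m from the base axis. Payload 6.8 kg.
Tool frame: the origin (TCP) lies on the mounting face of the last link; the fingertips stand 173 mm ahead of it and the grasp point (between the pads) lies 155 mm ahead of it; z points along the fingers, y is the line along which they close (so a half turn about z gives the same grasp; the last joint's range is limited). The gripper opens to 85 mm and grips with 20 to 120 N. Pads are 22 mm wide; open, the fingers measure 114 mm over their backs; the gripper's body (76 mm by 85 mm) begins 54 mm behind the grasp point. The pads swing forward as they close: fully open they stand 13 mm farther back than shut.
Start: joints at [1.108, 0.477, 0.022, 1.555, -0.011, 1.109, -0.083], TCP at [0.235, -0.633, 0.405] pointing down, gripper open.
Joint ranges: [-2.96, 2.96], [-0.34, 2.1], [-1.41, 1.46], [0.24, 2.44], [-1.37, 4.51], [0.17, 1.92], [-2.96, 2.96]. Speed limits (rad/s): [2.39, 2.39, 3.14, 3.14, 3.14, 3.14, 3.14].

### API

Orientations are given as a unit quaternion [w, x, y, z].
In Python, from station import bot gives the robot as it stands. The module is installed in compiled form; this text tells all that it offers.
- The arm moves only by the shell command python3 -m pendant 'ROWS' [FORCE]. ROWS is JSON, a list of rows, each a list of 5 numbers: the finger opening in m, from 0 to 0.0854, then the shift along the tool's x, y, z in m, then the turn about the tool's z in degrees. In form: [[jaw, x, y, z, yaw], ...]. A call has 1 to 12 rows; each row shifts and turns the commanded pose from where the row before left it, along the tool's axes as they then stand; what a row does not reach is not made up. A row lasts 1/12 s, in which the tool goes at most 41.7 mm and 7.16 degrees, less where a joint would pass 70% of its speed; a pose out of reach is approached as far as the arm can. A call with a gripper value outside its range is refused whole. The fingers move at their own pace and stop on an object; FORCE is the grip in N (left out, the last holds). Time passes only in rows, so rows that do not move let the fingers close. It gives the time, the measured TCP pose, the force, the opening and the grip force at its end, in the units of the state.
- bot.get_obs(): the state, without advancing time (a new reading comes with each control period).
- bot.read_camera(name): name is "scene" or "top"; returns (picture, depth): 480x640x3 uint8, blue, green, red; 480x640 float32, m along the optical axis (not along the pixel's ray), 0 where there is no reading.
- bot.camera_model(name): a dict with "intrinsics" (3x3 intrinsics, pixels), "R" (3x3) and "t" (3): a world point X has camera coordinates R X + t. Camera axes: x right, y down, z forward; pixel columns grow to the right and rows downward; lengths in m; the calibration is good to about 2 mm. A picture is of the moment at which its call begins. camera_model takes no time and is no camera call.
- bot.hand_in(): hands the job in; it is judged then, once.
Trained networks look in the newest picture that a camera, given by its name, has taken for a name from the list of things; names that differ only in an ending like _2 or _b are one class to them, and where a whole thing is asked for, a point or a joint stands for the part that bears it (a point fixed in the world has none). Each returns a list of dicts, best first, with "score" (0 to 1); they miss things now and then, are a little off and sometimes report something else, mostly with a low value. They report only what shows in the picture. A call takes as long as a camera call.
- bot.boxes_of(name, camera): "at" ([column, row] in pixels, amid what is visible of it).
- bot.trace(name, camera): "mask" (480x640 bool, what is visible of it) and "at" ([column, row] in pixels, amid what is visible of it).
- bot.pinpoint(name, camera): "at" ([column, row] in pixels: a listed point, or the origin of a listed thing).
The state is a dict: "t": time; "q": joint angles; "joint_vel": joint speeds; "joint_torque": joint torques, N m; "eef_pos": TCP position; "tool_rot": TCP orientation; "contact_force": force on the tool from outside, world axes, zero at the start; "torque": the same for the moment, N m; "gripper_width": opening from 0.0 (shut) to 1.0 (fully open); "grasp_force": force on a finger pad.
Only numpy, scipy, OpenCV 4.12 (cv2) and the standard library are available. Lean on these libraries where they do the work, as an engineer would, in place of code of your own. Each camera call takes 0.05 s, during which the arm holds its last target. There are 200 camera calls.

### The job

Two telescoping seat legs are held in small vices on the welding bench. Lengthen the leg with the red foot by exactly one hole: pinch its sprung orange button in and slide the grey outer tube away from its vice until the button pops out again in the next hole, then let go. Leave the leg with the black foot as it is.

Things in the scene. Friction and masses are not known exactly. Their poses are not given: they have to be found in the camera images.
- red_grip (a point): On the red-footed leg's centre line, 75 mm above the bench, level with its button; does not move as the leg slides. x: along the leg to the vice, y: level, out through the button, z: up. Grey outer tube 38 mm square, from -140 (red foot, 46 mm square, 35 long) to +100 mm in x at the start. Vice 115 mm high, from +140 mm. Rubber jaws let the leg give 8 mm sideways, 0.5 N/mm.
- red_leg (a joint): How far the red-footed leg's grey outer tube is slid out, away from the vice (along -x of red_grip), m: about 0 at the start, 0.040 with the button in the next hole, 0.080 in the one after. Locked while the button is out. With it pinched flush, a pull of 10 to 15 N (grip about 30 N) slips its round head under the hole's edge; then friction is 2 to 3 N. In the next hole it springs out and locks by itself.
- red_button (a joint): Press of the red-footed leg's orange button, m: 0 out, 0.008 flush with the tube, 0.010 under its wall; spring 4 to 7 N. Round head 16 mm wide, 8 mm proud of the tube's +y face, in one of a row of 18 mm square holes 40 mm apart (white ticks on top of the tube mark them). Fingers closed from above across the tube at red_grip push it flush and grip the 38 mm tube at once.
- black_leg (a joint): As red_leg, for the other leg, identical but for its black foot; about 0 at the start, to be left so.

How it is judged:
At the end, for the whole second after the job is handed in: The red-footed leg is slid out by one hole (40 mm, within 4 mm) and at rest, its button is out in that hole (pressed in less than 3 mm), and the black-footed leg is where it was (within 6 mm) (value of joint red_leg between 0.036 and 0.044 m and value of joint red_button below 0.003 m and velocity of joint red_leg between -0.01 and 0.01 m/s and value of joint black_leg between -0.006 and 0.006 m); the robot touches nothing.
It fails at once if the black-footed leg is slid to another hole (value of joint black_leg above 0.015 m or value of joint black_leg below -0.015 m).
It also fails if it takes over 32 s, if anything falls off the work surface, if the arm or the gripper's body presses on something with over 40 N, if the wrist force passes 120 N, or if a joint passes its speed limit or range.

## Working session

There is one attempt and no reset: what is moved stays moved. The work goes in short steps, Python scripts to look and compute and a shell command to move; the robot and the scene stay as the last step left them, time stands still between calls to the robot, and variables do not carry over. Pictures are saved under pics/ and viewed, at most 10 in all, crops included, and the job is handed in when it is done.

```bash
mkdir -p pics
cat > h.py <<'E'
import numpy as np,cv2
from station import bot
def world(cam,px,z=None,depth=None):
    m=bot.camera_model(cam);K=np.array(m["intrinsics"]);R=np.array(m["R"]);t=np.array(m["t"])
    r=R.T@np.linalg.solve(K,[px[0],px[1],1.]);c=-R.T@t
    return c+r*((z-c[2])/r[2] if z is not None else depth)
def proj(cam,X):
    m=bot.camera_model(cam);p=np.array(m["intrinsics"])@(np.array(m["R"])@X+np.array(m["t"]));return p[:2]/p[2]
E
python3 - <<'E'
from h import *
for c in("top","scene"):
    im,d=bot.read_camera(c);cv2.imwrite(f"pics/{c}0.png",im);np.save(c+"d.npy",d)
    for n in("red_grip",):
        for r in bot.pinpoint(n,c)[:3]: print(c,n,r,world(c,r["at"],0.075).round(4))
    for n in("red_leg","red_button","black_leg"):
        for r in bot.boxes_of(n,c)[:3]: print(c,n,r,world(c,r["at"],0.09).round(4))
o=bot.get_obs();print(o["t"],o["eef_pos"],o["tool_rot"])
E
```

```text
top red_grip {'at': [417.2, 231.7], 'score': 0.57} [ 0.5524 -0.1459  0.075 ]
top red_leg {'at': [418.3, 266.7], 'score': 0.59} [ 0.5005 -0.1328  0.09  ]
top black_leg {'at': [221.2, 266.8], 'score': 0.85} [0.5506 0.1379 0.09  ]
scene red_grip {'at': [251.7, 211.7], 'score': 0.64} [ 0.5447 -0.1462  0.075 ]
scene red_leg {'at': [266.7, 199.3], 'score': 0.72} [ 0.522  -0.1289  0.09  ]
scene black_leg {'at': [411.8, 282.2], 'score': 0.75} [0.5786 0.1348 0.09  ]
0.5 [ 0.23450584 -0.63295563  0.40466205] [-3.24740272e-05  9.84302981e-01  1.76486943e-01 -1.04089153e-05]
```

View pics/top0.png

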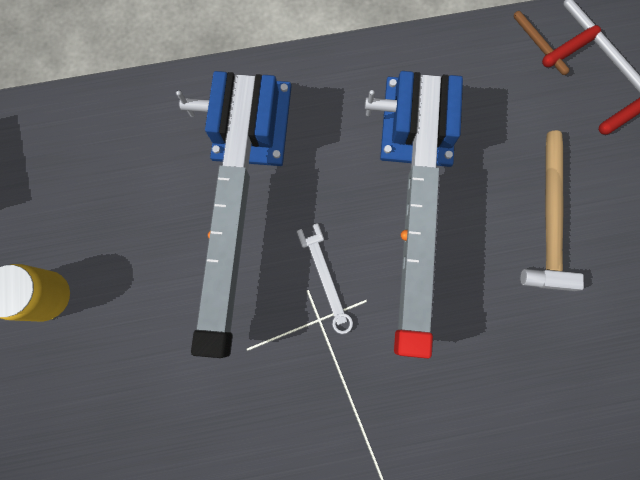

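View pics/scene0.png

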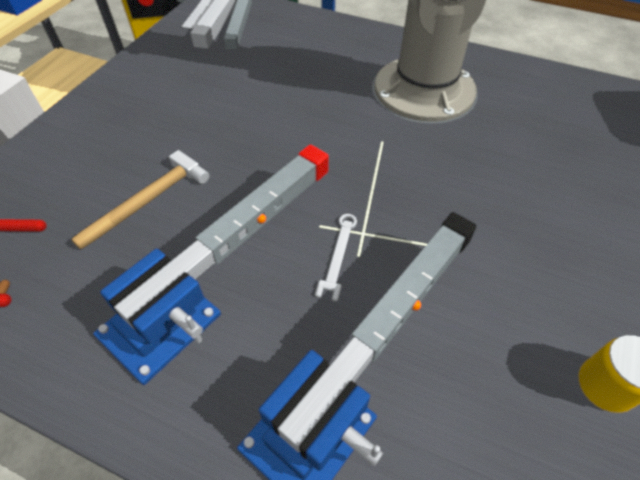

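The top view shows the red leg's tube running from (415,332) to (426,166) with its button at (405,235). The vice is at the far end, and the black leg is to the left. Next I fit the axis from depth and find the button by colour.

Run:
```python
from h import *
im=cv2.imread("pics/top0.png");d=np.load("topd.npy")
m=bot.camera_model("top");K=np.array(m["intrinsics"]);R=np.array(m["R"]);t=np.array(m["t"])
v,u=np.mgrid[0:480,0:640]
P=(np.stack([(u-K[0,2])/K[0,0],(v-K[1,2])/K[1,1],np.ones_like(d)],-1)*d[...,None]-t)@R
reg=(u>385)&(u<450)&(v>172)&(v<325)&(abs(P[...,2]-0.094)<0.006)
q=P[reg];print(len(q),np.median(q[:,2]))
(c,s,a)=cv2.minAreaRect((q[:,:2]*1000).astype(np.float32));print(c,s,a)
box=cv2.boxPoints((c,s,a));print(box.round(1))
hsv=cv2.cvtColor(im,cv2.COLOR_BGR2HSV)
o=(hsv[...,0]>6)&(hsv[...,0]<16)&(hsv[...,1]>180)&(hsv[...,2]>150)&(u>395)&(u<415)&(v>222)&(v<248)
print(o.sum(),u[o].mean(),v[o].mean(),world("top",(u[o].mean(),v[o].mean()),0.075))
sc=cv2.imread("pics/scene0.png");h=cv2.cvtColor(sc,cv2.COLOR_BGR2HSV)
o=(h[...,0]>6)&(h[...,0]<16)&(h[...,1]>180)&(h[...,2]>150)&(u>252)&(u<272)&(v>208)&(v<228)
print(o.sum(),u[o].mean(),v[o].mean(),world("scene",(u[o].mean(),v[o].mean()),0.075))
f=((hsv[...,0]<5)|(hsv[...,0]>175))&(hsv[...,1]>180)&(v>320)&(v<360)&(u>380)&(u<450)&(P[...,2]>.09)
print("foot",P[f].mean(0),P[f].min(0),P[f].max(0))
ax=np.array([np.cos(np.radians(a)),np.sin(np.radians(a))]);print(ax,len(q))
# line fit via row centres
c=[];
for r in range(180,320,4):
    k=reg[r];
    if k.sum()>5:
        g=P[r][k]; c.append((g[:,:2].max(0)+g[:,:2].min(0))/2)
c=np.array(c);p=np.polyfit(c[:,0],c[:,1],1);print("y=",p,"angle",np.degrees(np.arctan(p[0])))
```

```text
4224 0.09327885190740605
(528.1796875, -142.07476806640625) (38.82207489013672, 220.07785034179688) 73.88796997070312
[[ 417.1 -130.2]
 [ 628.5 -191.3]
 [ 639.3 -154. ]
 [ 427.8  -92.9]]
45 403.75555555555553 234.57777777777778 [ 0.55182461 -0.12575408  0.075     ]
27 261.1111111111111 219.0 [ 0.55210089 -0.12478061  0.075     ]
foot [ 0.39940799 -0.10275947  0.09981604] [ 0.37903385 -0.12893942  0.09001486] [0.43222821 0.00617137 0.72350853]
[0.27751638 0.96072091] 4224
y= [-0.28951161  0.01128621] angle -16.14634382670796
```

```bash
python3 -m pendant '[[0.085,0,0,0,6.1],[0.085,0,0,0,6.1],[0.085,0,0,0,6.1],[0.085,0,0,0,6.1],[0.085,0,0,0,6.1],[0.085,0,0,0,6],[0.085,0.009,-0.0305,0,0],[0.085,0.009,-0.0305,0,0],[0.085,0.009,-0.0305,0,0],[0.085,0.009,-0.0305,0,0],[0.085,0.009,-0.0305,0,0],[0.085,0.009,-0.0305,0,0]]' 30; python3 -m pendant '[[0.085,0.009,-0.0305,0,0],[0.085,0.009,-0.0305,0,0],[0.085,0.009,-0.0305,0,0],[0.085,0.009,-0.0305,0,0],[0.085,0.009,-0.0305,0,0],[0.085,0.009,-0.0305,0,0],[0.085,0.009,-0.0305,0,0],[0.085,0.009,-0.0305,0,0],[0.085,0.009,-0.0305,0,0],[0.085,0.009,-0.0305,0,0],[0.085,0,0,0,0],[0.085,0,0,0,0]]'
cat > st.py <<'E'
from h import *
from scipy.spatial.transform import Rotation as Ro
def st(g=(0.5455,-0.147,0.228)):
    o=bot.get_obs();w=o["tool_rot"];R=Ro.from_quat([w[1],w[2],w[3],w[0]]).as_matrix()
    print("t",o["t"],"pos",np.round(o["eef_pos"],4),"F",np.round(o["contact_force"],1),"w",o["gripper_width"],"gf",o["grasp_force"])
    print("x ang",np.degrees(np.arctan2(R[1,0],R[0,0])).round(2),"to go tool",(R.T@(np.array(g)-o["eef_pos"])).round(4))
E
python3 -c "
from st import *
st()"
```

```text
t: 1.5
eef_pos: [0.338, -0.4709, 0.4049]
tool_rot: [0.0, 0.99, -0.141, 0.0]
contact_force: [-0.8, -0.6, 0.2]
gripper_width: 0.996
grasp_force: 0.0
t: 2.5
eef_pos: [0.5098, -0.2024, 0.4048]
tool_rot: [-0.0, 0.99, -0.138, 0.0]
contact_force: [0.0, -0.1, 0.1]
gripper_width: 0.999
grasp_force: 0.0
t 2.5 pos [ 0.5098 -0.2024  0.4048] F [ 0.  -0.1  0.1] w 0.9985011625603524 gf 0.0
x ang -15.92 to go tool [ 0.0191 -0.0629  0.1768]
```

```bash
python3 -m pendant '[[0.085,0.0095,-0.0315,0,0.2],[0.085,0.0095,-0.0315,0,0],[0.085,0,0,0.03,0],[0.085,0,0,0.03,0],[0.085,0,0,0.03,0],[0.085,0,0,0,0],[0.085,0,0,0,0]]' 30
python3 - <<'E'
from st import *
st()
im,d=bot.read_camera("scene");cv2.imwrite("pics/s1.png",cv2.resize(im[60:360,120:520],(800,600)))
E
```

```text
t: 3.08
eef_pos: [0.5437, -0.1505, 0.3139]
tool_rot: [0.0, 0.99, -0.143, -0.002]
contact_force: [-0.2, -0.5, 0.4]
gripper_width: 0.997
grasp_force: 0.0
t 3.0833 pos [ 0.5437 -0.1505  0.3139] F [-0.2 -0.5  0.4] w 0.9972513558543332 gf 0.0
x ang -16.48 to go tool [ 0.001  -0.0039  0.0859]
```

View pics/s1.png

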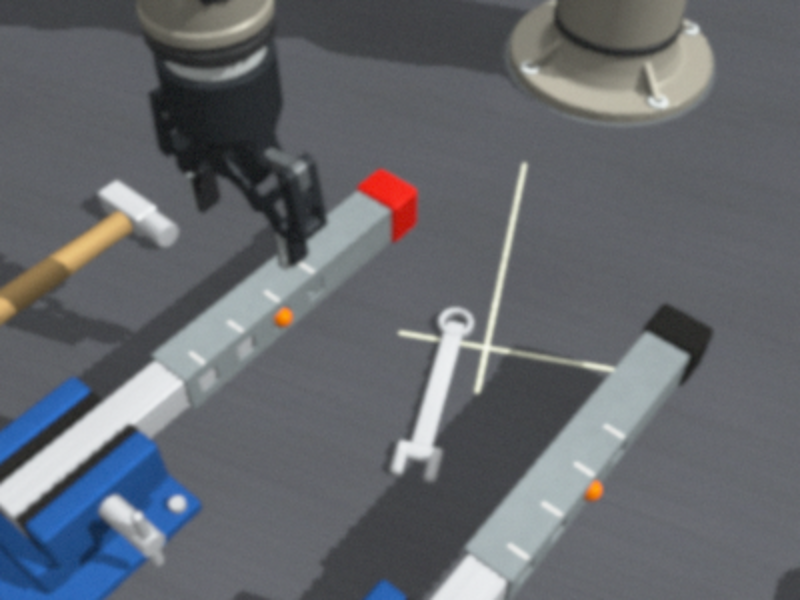

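The crop shows the open fingers straddling the red leg. The near finger, at (292,260), is above the button at (284,317), as planned. I descend and close.

```bash
python3 -m pendant '[[0.085,0.001,-0.003,0.02,0],[0.085,0,0,0.025,0],[0.085,0,0,0.025,0],[0.085,0,0,0.016,0],[0.085,0,0,0,0],[0.085,0,0,0,0],[0.085,0,0,0,0]]' 30; python3 -c "
from st import *
st()"; python3 -m pendant '[[0.03,0,0,0,0],[0.03,0,0,0,0],[0.03,0,0,0,0],[0.03,0,0,0,0],[0.03,0,0,0,0],[0.03,0,0,0,0],[0.03,0,0,0,0],[0.03,0,0,0,0],[0.03,0,0,0,0],[0.03,0,0,0,0]]' 35; python3 -c "
from st import *
st()"
```

```text
t: 3.72
eef_pos: [0.5476, -0.1472, 0.231]
tool_rot: [0.0, 0.99, -0.143, 0.002]
contact_force: [-0.2, 0.3, 0.7]
gripper_width: 0.997
grasp_force: 0.0
t 3.7167 pos [ 0.5476 -0.1472  0.231 ] F [-0.2  0.3  0.7] w 0.997180511702779 gf 0.0
x ang -16.41 to go tool [-0.0021  0.0003  0.003 ]
t: 4.55
eef_pos: [0.5472, -0.1466, 0.23]
tool_rot: [0.0, 0.99, -0.142, 0.001]
contact_force: [-0.0, 1.0, 7.3]
gripper_width: 0.443
grasp_force: 37.1
t 4.55 pos [ 0.5472 -0.1466  0.23  ] F [-0.   1.   7.3] w 0.4425080750719353 gf 37.147044790908694
x ang -16.34 to go tool [-0.0015  0.0008  0.002 ]
```

Opening is 37.8 mm, so the button is flush and the tube is gripped. I pull gently.

```bash
python3 -m pendant '[[0.03,-0.001,0,0,0],[0.03,-0.001,0,0,0],[0.03,-0.001,0,0,0],[0.03,-0.001,0,0,0],[0.03,-0.001,0,0,0],[0.03,-0.001,0,0,0],[0.03,-0.001,0,0,0],[0.03,-0.001,0,0,0]]'
```

```text
t: 5.22
eef_pos: [0.541, -0.1449, 0.23]
tool_rot: [0.0, 0.99, -0.142, 0.003]
contact_force: [8.9, -3.0, -0.1]
gripper_width: 0.442
grasp_force: 35.9
```

```bash
python3 -m pendant '[[0.03,-0.001,0,0,0],[0.03,-0.001,0,0,0],[0.03,-0.001,0,0,0],[0.03,-0.001,0,0,0],[0.03,-0.001,0,0,0],[0.03,-0.001,0,0,0]]'
python3 - <<'E'
from st import *
im,d=bot.read_camera("scene");cv2.imwrite("pics/s2.png",cv2.resize(im[120:345,150:450],(800,600)))
E
```

```text
t: 5.72
eef_pos: [0.535, -0.143, 0.23]
tool_rot: [0.0, 0.99, -0.142, 0.003]
contact_force: [5.3, -0.5, 3.2]
gripper_width: 0.442
grasp_force: 36.1
```

View pics/s2.png

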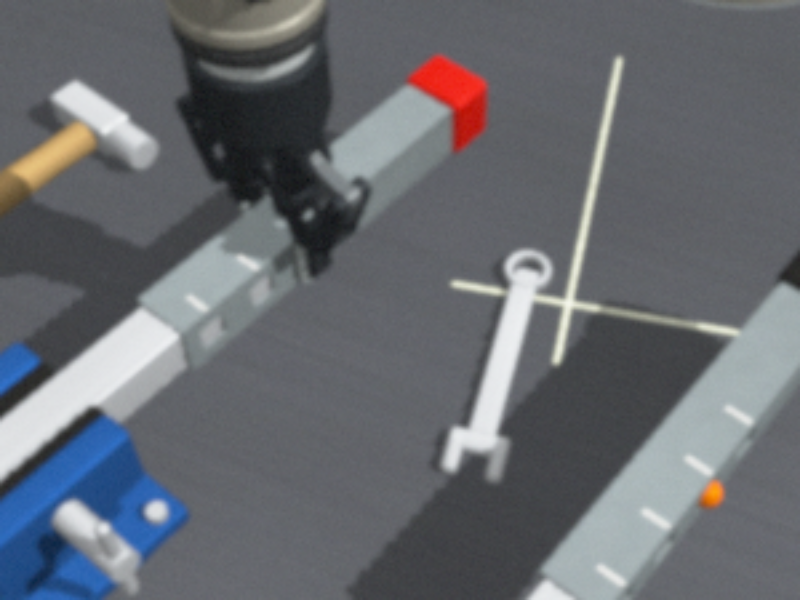

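The tube end moved from about (197,238) to (202,232) in full-frame pixels, about 13 mm, so it is sliding with the fingers. Force has dropped too, so I continue.

```bash
python3 -m pendant '[[0.03,-0.002,0,0,0],[0.03,-0.002,0,0,0],[0.03,-0.002,0,0,0],[0.03,-0.002,0,0,0],[0.03,-0.002,0,0,0],[0.03,-0.002,0,0,0],[0.03,-0.002,0,0,0],[0.03,-0.002,0,0,0],[0.03,-0.002,0,0,0],[0.03,-0.002,0,0,0],[0.03,-0.001,0,0,0]]'; python3 -m pendant '[[0.03,-0.001,0,0,0],[0.03,-0.001,0,0,0],[0.03,-0.001,0,0,0],[0.03,-0.001,0,0,0]]'; python3 -m pendant '[[0.03,-0.001,0,0,0],[0.03,-0.001,0,0,0],[0.03,0,0,0,0]]'
python3 - <<'E'
from st import *
im,d=bot.read_camera("scene");cv2.imwrite("pics/s3.png",cv2.resize(im[120:345,150:450],(800,600)))
E
```

```text
t: 6.68
eef_pos: [0.514, -0.1369, 0.23]
tool_rot: [0.0, 0.99, -0.142, 0.002]
contact_force: [1.3, 0.6, 7.9]
gripper_width: 0.443
grasp_force: 36.7
t: 7.02
eef_pos: [0.5097, -0.1356, 0.2299]
tool_rot: [0.0, 0.99, -0.142, 0.001]
contact_force: [1.7, -0.6, 7.8]
gripper_width: 0.438
grasp_force: 36.7
t: 7.27
eef_pos: [0.5081, -0.1351, 0.23]
tool_rot: [0.0, 0.99, -0.142, 0.002]
contact_force: [1.5, 0.4, 9.7]
gripper_width: 0.442
grasp_force: 36.7
```

View pics/s3.png

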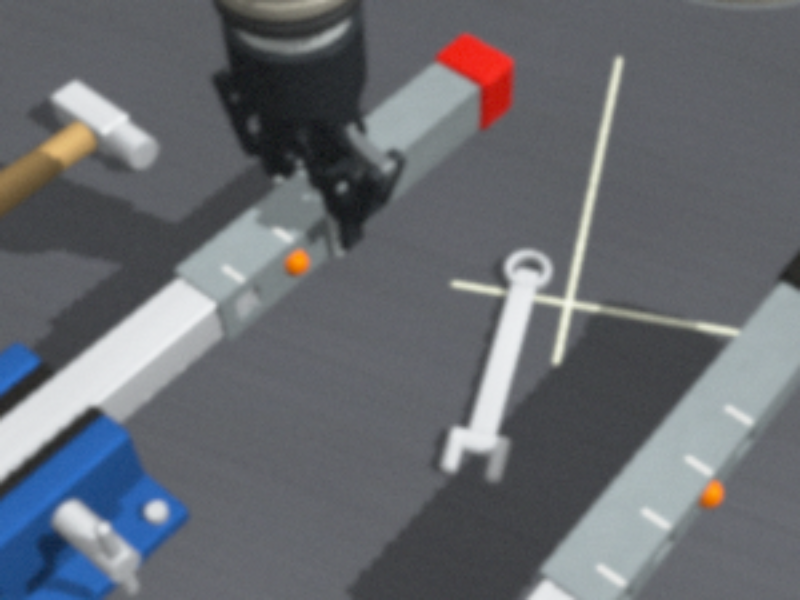

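The button now shows proud at (297,262), beside the next tick toward the vice, so it has popped out in the next hole. I release and retreat straight up.

```bash
python3 -m pendant '[[0.085,0,0,0,0],[0.085,0,0,0,0],[0.085,0,0,0,0],[0.085,0,0,0,0],[0.085,0,0,0,0],[0.085,0,0,0,0],[0.085,0,0,-0.02,0],[0.085,0,0,-0.03,0],[0.085,0,0,-0.03,0],[0.085,0,0,-0.03,0],[0.085,0,0,-0.03,0]]';python3 -m pendant '[[0.085,0,0.03,-0.02,0],[0.085,0,0.03,0,0],[0.085,0,0.03,0,0],[0.085,0,0.03,0,0],[0.085,0,0.03,0,0],[0.085,0,0.03,0,0],[0.085,0,0,0,0],[0.085,0,0,0,0],[0.085,0,0,0,0]]'
python3 - <<'E'
from st import *
st()
im,d=bot.read_camera("top");cv2.imwrite("pics/s4.png",im)
u0=np.mgrid[0:480,0:640];v,u=u0
for c,b in(("top",(385,430,200,260)),("scene",(240,280,190,240))):
    i,_=bot.read_camera(c);h=cv2.cvtColor(i,cv2.COLOR_BGR2HSV)
    o=(h[...,0]>6)&(h[...,0]<16)&(h[...,1]>180)&(h[...,2]>150)&(u>b[0])&(u<b[1])&(v>b[2])&(v<b[3])
    print(c,o.sum(),u[o].mean(),v[o].mean())
    for n in("red_leg","black_leg"):
        for r in bot.boxes_of(n,c)[:1]: print(n,r)
E
```

```text
t: 8.23
eef_pos: [0.5067, -0.135, 0.37]
tool_rot: [-0.0, 0.99, -0.142, -0.0]
contact_force: [0.5, 0.0, -0.1]
gripper_width: 0.996
grasp_force: 0.0
t: 8.98
eef_pos: [0.4564, -0.3073, 0.3885]
tool_rot: [-0.0, 0.99, -0.142, -0.0]
contact_force: [0.0, -0.1, 0.1]
gripper_width: 0.994
grasp_force: 0.0
t 8.9833 pos [ 0.4564 -0.3073  0.3885] F [ 0.  -0.1  0.1] w 0.9936479250374071 gf 0.0
x ang -16.37 to go tool [ 0.0404 -0.1788  0.1606]
top 46 403.80434782608694 234.56521739130434
red_leg {'at': [417.1, 295.5], 'score': 0.89}
black_leg {'at': [221.3, 267.7], 'score': 0.84}
scene 26 260.96153846153845 218.84615384615384
red_leg {'at': [283.5, 187.1], 'score': 0.81}
black_leg {'at': [411.9, 281.7], 'score': 0.71}
```

View pics/s4.png

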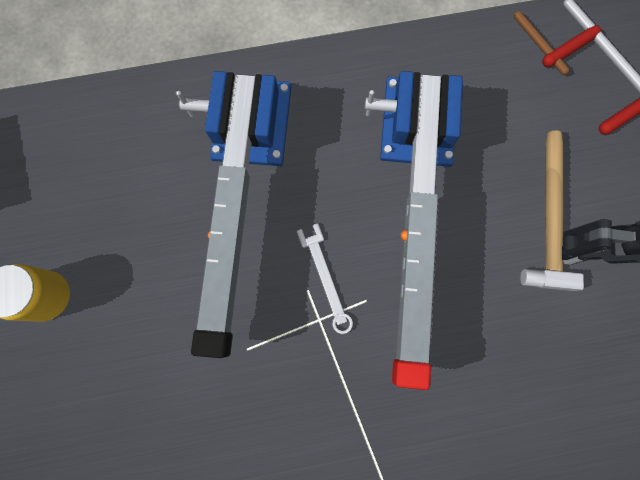

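The red leg has moved out by one tick spacing: its tube end went from row 166 to 193, and its foot from 345 to 375. Its button is fully out at (404,235), the black leg is unchanged, and the gripper is clear of everything.

```bash
python3 -c "
from station import bot
print(bot.hand_in())"
```

```text
the job is handed in; nothing more can be done
None
```

I lengthened the red-footed leg by one hole: its button is out and locked in the next hole, the black-footed leg looks unchanged, and the job was handed in at about 9 s with the arm clear (the hand-in returned no verdict).

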